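Slide the ink roller sleeve off its bent spindle

TASK

Slide the black rubber roller sleeve off the open end of the stand's steel spindle without forcing it: the spindle is bent, so feel your way along it, let the sleeve follow and turn with the bend, and keep its contact with the spindle light (below 12 N in all, wedging included); do not push the stand with the arm either. Then carry the sleeve over and lay it gently, lying level along the wooden cradle in both of its V supports, and let go. Do not drop the sleeve, and leave the ink cup and the dropper bottle where they stand.

Things in the scene. Friction and masses are not known exactly. Their poses are not given: they have to be found in the camera images.
- sleeve: Loose black rubber roller sleeve with an orange band near each end, a tube 70 mm long, 44 mm outside diameter, 22 mm bore, about 0.1 to 0.2 kg. Origin at its middle on its axis; its x axis is the tube's axis and points to the open end of the spindle at the start. It hangs loosely on the spindle, its axis 3 mm below the spindle's, and is best gripped across its middle from above
- stand: Blue steel stand fixed to the bench, foot 130 x 100 x 12 mm, post 24 mm (along x) by 44 mm wide and 162 mm high. Origin under the post at bench height; z up; x is the direction in which the spindle leaves the post. The spindle is a steel rod 16 mm thick whose axis leaves the post at height 140 mm; a bearing boss of radius 16 mm round it reaches to x = 20 mm
- bend (a point): Point on the spindle's axis where it is bent, 115 mm from the post's middle; axes as the stand's. Up to here the spindle is straight and level; beyond, to its rounded open end 107 mm on, it is straight but bent off by 6 degrees (11 mm at the end), to a side that differs each time (up, down, left, right or between) and is not measured. The spindle is rigid
- cradle: Light wooden cradle fixed to the bench, foot 75 x 75 x 8 mm, with two V supports (7 mm thick, 90 degree V, sides rising to 46 mm, 66 mm wide over all) at x = -24 and x = +24 mm. Origin under its middle at bench height, z up, x along the trough. A sleeve lying in both Vs has its axis along x at height 49 mm, either way round; the gap between the supports is 41 mm
- ink_cup: Clear cup with black ink stripes, 89 x 93 x 113 mm, open, loose; origin under its middle. To be left alone
- dropper: Small brown dropper bottle with black cap, 33 x 34 x 92 mm, loose; origin under its middle. To be left alone
There are look-alikes about, which are no part of the job. Leave any blue look-alike of the sleeve alone.

How it is judged:
On the way:
1. the sleeve is off the open end of the spindle and held clear of the bench (x of sleeve in the frame of stand above 0.259 m and height (world z) of sleeve above 0.09 m), for 0.2 s.
At the end, for the whole second after the job is handed in: The sleeve lies at rest in both V supports of the cradle: its middle within 9 mm along and 6 mm across of the cradle's middle, its axis 43 to 55 mm above the bench and within 0.12 rad of the trough's direction, released; cup and dropper where they stood (x of sleeve in the frame of cradle between -0.009 and 0.009 m and y of sleeve in the frame of cradle between -0.006 and 0.006 m and height (world z) of sleeve between 0.043 and 0.055 m and angle between the x axis of sleeve and the x axis of cradle, either way round below 0.12 rad and linear speed of sleeve below 0.02 m/s); the robot touches nothing.
It fails at once if the sleeve presses on the stand or its spindle with more than 12 N (contact force between sleeve and stand above 12 N).
It fails at once if the arm or gripper pushes the stand with more than 12 N (contact force between the arm and stand above 12 N).
It fails at once if the sleeve is dropped or pressed hard into the cradle (more than 20 N) (contact force between sleeve and cradle above 20 N).
It fails at once if the sleeve falls to the bench (height (world z) of sleeve below 0.032 m).
It fails at once if the ink cup or the dropper bottle is moved by more than 20 mm (distance of any of ink_cup, dropper from where it was at the start of the episode above 0.02 m).
It also fails if it takes over 72 s, if anything falls off the work surface, if the arm or the gripper's body presses on something with over 40 N, if the wrist force passes 120 N, or if a joint passes its speed limit or range.

ROBOT

A 6-joint arm with a two-finger parallel gripper is mounted at the origin on a cart in front of the work surface, level with it; the furniture and walls round the work are solid. World frame = base frame: x ahead of the robot, y to its left, z up, the work surface at z = 0. Lengths are in m, angles in rad, forces in N, time in s.
With the tool pointing down it reaches from about 0.325 to 0.9 m from the base axis. Payload 3.5 kg.
Tool frame: the origin (TCP) lies midway between the tips of the shut fingers; the grasp point (between the pads) lies 19 mm behind it; z points along the fingers, y is the line along which they close (so a half turn about z gives the same grasp; the last joint's range is limited). The gripper opens to 85 mm and grips with 20 to 120 N. Pads are 22 mm wide; open, the fingers measure 114 mm over their backs; the gripper's body (76 mm by 85 mm) begins 54 mm behind the grasp point. The pads swing forward as they close: fully open they stand 13 mm farther back than shut.
Start: joints at [1, 0.276, -0.026, 1.268, 0, 1.467], TCP at [0.282, 0.558, 0.191] pointing down, gripper open.
Joint ranges: [-3.12, 3.12], [-0.85, 1.88], [-1.08, 1.24], [-1.95, 2.15], [-1.57, 1.53], [-3.14, 3.14]. Speed limits (rad/s): [2.57, 2.57, 3.14, 3.14, 3.14, 3.14].

INTERFACE

Orientations are given as a unit quaternion [w, x, y, z].
In Python, from station import manip gives the robot as it stands. Calls block until the motion is done:
- manip.move_pose(position, orientation): joint-space move of the TCP to a pose.
- manip.line_to(position, rot=None, velocity=0.15): straight line of the TCP; rot=None keeps the orientation; velocity is the mean speed in m/s.
- manip.goto_joints(angles): joint-space move.
- manip.set_gripper(opening): finger opening in m; the grip force is fixed at half the most; returns when the fingers have stopped.
- manip.wait(seconds).
- manip.ik(position, orientation): joint angles nearest the present ones, or None.
- manip.get_obs(): the state.
- manip.read_camera(name): name is "scene" or "top" or "wrist"; returns a dict with "frame" (384x512x3 uint8, blue, green, red), "camera_matrix" (3x3 intrinsics, pixels), "rvec" (rotation vector, rad) and "tvec" (3), from world to camera coordinates, as OpenCV has them. Camera axes: x right, y down, z forward; pixel columns grow to the right and rows downward; lengths in m; the calibration is good to about 2 mm. A picture is of the moment at which its call begins. There is no depth.
A pose or a line that the arm cannot do raises manip.PlanningError and nothing moves.
- manip.sign_off(): hands the job in; it is judged then, once.
The state is a dict: "clock": time; "joints": joint angles; "qd": joint speeds; "tau": joint torques, N m; "ee_pos": TCP position; "ee_rot": TCP orientation; "wrist_force": force on the tool from outside, world axes, zero at the start; "wrist_torque": the same for the moment, N m; "gripper_width": finger opening in m; "grasp_force": force on a finger pad.
Only numpy, scipy, OpenCV 4.12 (cv2) and the standard library are available. Lean on these libraries where they do the work, as an engineer would, in place of code of your own. Each camera call takes 0.05 s, during which the arm holds its last target. There are 200 camera calls.

## Working session

There is one attempt and no reset: what is moved stays moved. The work goes in short steps, each a Python script; the robot and the scene stay as the last script left them, time stands still between calls to the robot, and variables do not carry over. Pictures are saved under pics/ and viewed, at most 10 in all, crops included, and the job is handed in when it is done.

```bash
mkdir -p pics; ls
cat > h.py <<'E'
import numpy as np, cv2
from station import manip
def cam(n,save=None):
    c=manip.read_camera(n)
    if save: cv2.imwrite('pics/'+save,c['frame'])
    return c
def ray(c,uv):
    R=cv2.Rodrigues(np.array(c['rvec'],float))[0];t=np.array(c['tvec'],float).ravel()
    d=R.T@np.linalg.inv(np.array(c['camera_matrix']))@np.array([uv[0],uv[1],1.])
    return -R.T@t,d/np.linalg.norm(d)
def onz(c,uv,z):
    o,d=ray(c,uv);return o+d*(z-o[2])/d[2]
def tri(rays):
    A=0;b=0
    for o,d in rays:
        P=np.eye(3)-np.outer(d,d);A=A+P;b=b+P@o
    x=np.linalg.solve(A,b)
    return x,[np.linalg.norm((np.eye(3)-np.outer(d,d))@(x-o)) for o,d in rays]
def proj(c,p):
    return cv2.projectPoints(np.array(p,float).reshape(-1,1,3),np.array(c['rvec'],float),np.array(c['tvec'],float),np.array(c['camera_matrix'],float),None)[0].reshape(-1,2)
E
python3 - <<'E'
from h import *
import pickle
d={n:cam(n) for n in('scene','top','wrist')}
pickle.dump(d,open('c0.pkl','wb'))
for n,c in d.items(): print(n,ray(c,(256,192)))
cv2.imwrite('pics/all.png',cv2.resize(np.vstack([d['scene']['frame'],d['top']['frame']]),None,fx=.78,fy=.78))
cv2.imwrite('pics/scene.png',cv2.resize(d['scene']['frame'],(800,600)));cv2.imwrite('pics/top.png',cv2.resize(d['top']['frame'],(800,600)))
print(manip.get_obs())
E
```

```text
pics
scene (array([-0.00160071, -0.54992865,  0.60806328]), array([ 0.56689198,  0.62650855, -0.53490235]))
top (array([0.3752768 , 0.03435891, 1.36373799]), array([ 0.09574163,  0.00696614, -0.99538184]))
wrist (array([0.21160009, 0.5944236 , 0.37241744]), array([ 0.27470281, -0.1542    , -0.94908415]))
{'clock': 0.15, 'joints': array([ 9.99563289e-01,  2.77004808e-01, -2.75631845e-02,  1.26799899e+00,
        6.36478156e-06,  1.46738799e+00]), 'qd': array([-0.0004884 , -0.00198047,  0.004629  , -0.0004107 ,  0.00058731,
        0.00019022]), 'tau': array([ 5.95602214e-04, -4.46057117e+01,  2.95638782e+01,  1.05315688e-02,
       -1.20951763e-04, -2.74270313e-06]), 'ee_pos': array([0.28148315, 0.55726361, 0.190489  ]), 'ee_rot': array([-2.96010326e-04,  2.31785003e-01,  9.72766636e-01, -8.34379510e-04]), 'wrist_force': array([ 1.22507664, -1.11267025, -0.82465115]), 'wrist_torque': array([-0.036719  , -0.02738294,  0.03319022]), 'grasp_force': 0.0, 'gripper_width': 0.08540356978093626}
```

View pics/scene.png

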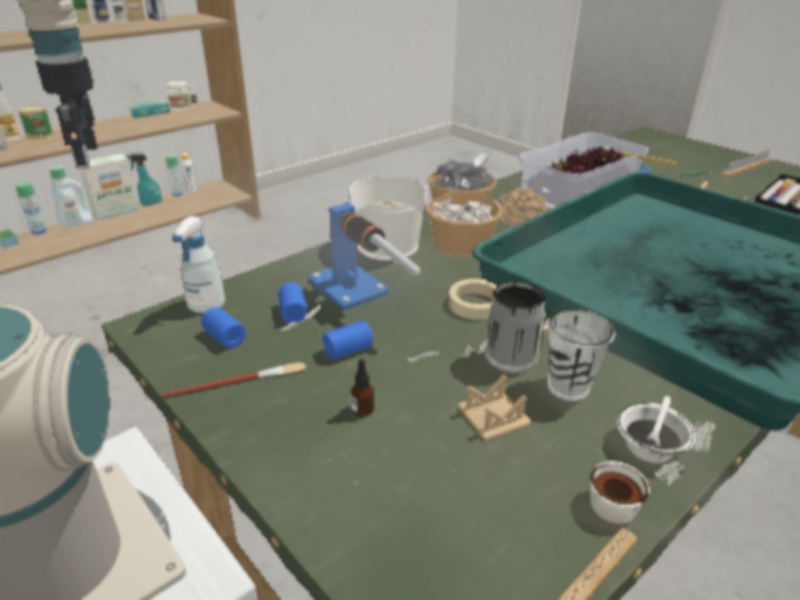

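View pics/top.png

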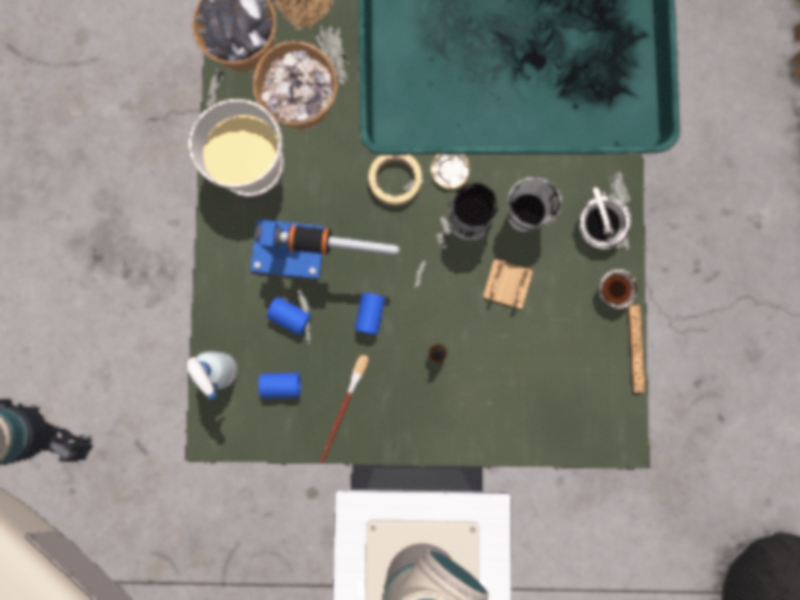

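The sleeve is the black tube with orange bands, at scene (362,228) and top (308,238) in the 800 px views. Look-alikes are three blue tubes at top (289,316), (370,313) and (280,385). The spindle tip is at top (398,250) and scene (417,268), and the cradle at top (508,285) and scene (494,410). The dropper is at top (437,353) and the cup at top (535,205) or (472,205). Next I'll check the choice in a close crop.

Run:
```python
import pickle,cv2,numpy as np
d=pickle.load(open('c0.pkl','rb'))
a=d['scene']['frame'][115:205,190:290]; b=d['top']['frame'][130:190,155:265]; e=d['top']['frame'][160:205,305:345]; g=d['scene']['frame'][235:285,285:345]
f=lambda i,w,h:cv2.resize(i,(w,h),interpolation=cv2.INTER_CUBIC)
im=np.zeros((600,800,3),np.uint8)
im[:360,:400]=f(a,400,360); im[:218,400:]=f(b,400,218); im[240:465,420:620]=f(e,200,225); im[360:560,0:240]=f(g,240,200)
cv2.imwrite('pics/crop.png',im)
```

```text
(no output)
```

View pics/crop.png

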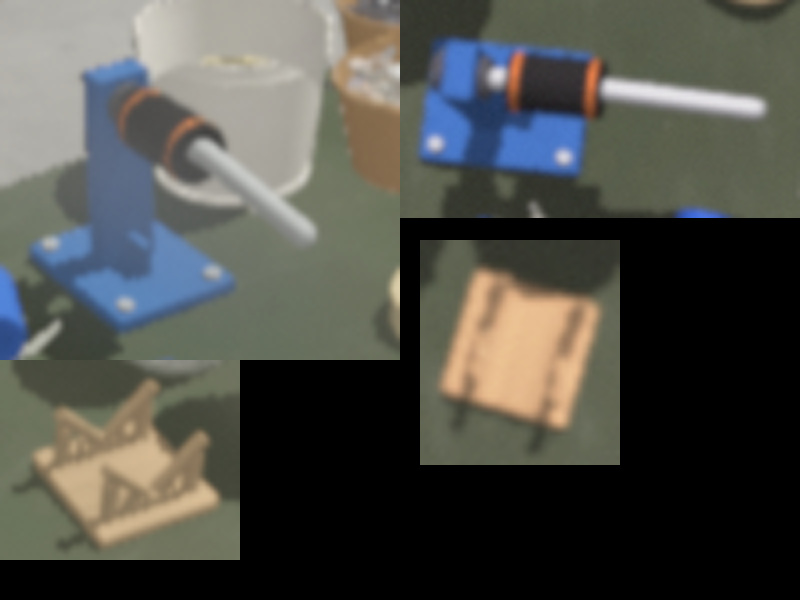

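Run:
```python
from h import *
import pickle
d=pickle.load(open('c0.pkl','rb'));s,t=d['scene'],d['top']
T=lambda X,Y:(155+(X-400)*110/400,130+Y*60/218)
S=lambda X,Y:(190+X/4,115+Y/4)
print('tip',tri([ray(t,T(760,107)),ray(s,S(307,234))]))
print('rod exit',tri([ray(t,T(607,89)),ray(s,S(203,152))]))
print('band2',tri([ray(t,T(593,87)),ray(s,S(182,138))]))
print('band1',tri([ray(t,T(516,81)),ray(s,S(137,108))]))
print('posttop',onz(t,T(461,66),.162),onz(s,S(115,73),.162))
for p in[(422,160),(580,173),(592,48)]:print('foot',onz(t,T(*p),.012))
for p in[(30,255),(122,330),(236,286)]:print('footS',onz(s,S(*p),.01))
C=lambda X,Y:(305+(X-420)/5,160+(Y-240)/5)
print('cradle top',[onz(t,C(*p),.008).round(4) for p in[(475,270),(600,300),(570,428),(440,393)]])
G=lambda X,Y:(285+X/4,235+(Y-360)/4)
print('cradle sc',[onz(s,G(*p),.008).round(4) for p in[(35,458),(100,538),(218,494),(140,415)]])
for n in('scene','top','wrist'):print(d[n]['camera_matrix'][0])
```

```text
tip (array([0.57925854, 0.0509364 , 0.13289274]), [np.float64(0.002228699612229486), np.float64(0.0022286996122295633)])
rod exit (array([0.59005704, 0.16248592, 0.14170694]), [np.float64(0.0017084761668409501), np.float64(0.001708476166840839)])
band2 (array([0.58704866, 0.17418038, 0.14877705]), [np.float64(0.005506899424750145), np.float64(0.0055068994247500815)])
band1 (array([0.59168639, 0.22960312, 0.14874274]), [np.float64(0.004337017424511252), np.float64(0.004337017424511286)])
posttop [0.60331741 0.26501365 0.162     ] [0.59368102 0.2629782  0.162     ]
foot [0.55448242 0.32267047 0.012     ]
foot [0.54557464 0.19503475 0.012     ]
foot [0.64794519 0.18794248 0.012     ]
footS [0.54952704 0.31843501 0.01      ]
footS [0.53931424 0.1931108  0.01      ]
footS [0.63663669 0.18575932 0.01      ]
cradle top [array([ 0.5847, -0.1313,  0.008 ]), array([ 0.5679, -0.2046,  0.008 ]), array([ 0.4923, -0.1866,  0.008 ]), array([ 0.5118, -0.1109,  0.008 ])]
cradle sc [array([ 0.511 , -0.1119,  0.008 ]), array([ 0.4919, -0.1772,  0.008 ]), array([ 0.5653, -0.1969,  0.008 ]), array([ 0.5835, -0.1262,  0.008 ])]
[397.25174837   0.         252.41428275]
[466.11537558   0.         255.72263339]
[345.58926      0.         260.31633495]
```

```bash
cat >> h.py <<'E'
from scipy.spatial.transform import Rotation as Ro
def q2R(q): return Ro.from_quat([q[1],q[2],q[3],q[0]]).as_matrix()
def R2q(R):
    q=Ro.from_matrix(R).as_quat();return np.array([q[3],q[0],q[1],q[2]])
def lookpose(target,tilt,dist,az,Tc):
    """wrist camera at dist from target, viewing direction tilted `tilt` from straight down, heading az"""
    f=np.array([np.sin(tilt)*np.cos(az),np.sin(tilt)*np.sin(az),-np.cos(tilt)])
    h=np.array([-np.sin(az),np.cos(az),0]);xr=-h;yd=np.cross(f,xr)
    Rc=np.c_[xr,yd,f]; Rt=Rc@Tc[0].T
    return target-f*dist-Rt@Tc[1],R2q(Rt)
E
python3 - <<'E'
from h import *
import pickle
d=pickle.load(open('c0.pkl','rb'));w=d['wrist'];o=manip.get_obs()
Rt=q2R(o['ee_rot']);Rc=cv2.Rodrigues(np.array(w['rvec'],float))[0].T
Tc=(Rt.T@Rc,Rt.T@(ray(w,(1,1))[0]-o['ee_pos']));print(Tc)
pickle.dump(Tc,open('tc.pkl','wb'))
M=np.array([.585,.13,.14])
for tilt in(60,50,40,25,0,-15,-30):
  for az in(0,np.pi/4,-np.pi/4):
    for dist in(.28,):
        p,q=lookpose(M,np.radians(tilt),dist,az,Tc);j=manip.ik(p,q)
        print(tilt,round(az,2),p.round(3),None if j is None else np.round(j,2))
E
```

```text
(array([[-5.12551338e-04, -9.49822081e-01, -3.12790268e-01],
       [ 9.99999691e-01, -6.73282286e-04,  4.05854068e-04],
       [-5.96085302e-04, -3.12789963e-01,  9.49822133e-01]]), array([ 0.07916576,  0.00133345, -0.1819161 ]))
60 0 [0.504 0.131 0.165] None
60 0.79 [0.527 0.074 0.165] [-0.67  0.15 -1.03 -0.1   1.34  2.07]
60 -0.79 [0.529 0.188 0.165] [ 0.82  0.44 -0.52  0.78 -1.36 -1.4 ]
50 0 [0.51  0.131 0.179] None
50 0.79 [0.531 0.078 0.179] [-0.61 -0.02 -0.94  0.23  1.15  2.02]
50 -0.79 [0.533 0.184 0.179] [ 0.78  0.3  -0.53  0.73 -1.19 -1.59]
40 0 [0.518 0.131 0.191] None
40 0.79 [0.537 0.084 0.191] [-0.51 -0.12 -0.85  0.43  0.96  2.06]
40 -0.79 [0.539 0.178 0.191] [ 0.71  0.19 -0.5   0.76 -1.01 -1.71]
25 0 [0.534 0.131 0.207] [ 0.21 -0.33 -0.84  0.32 -0.14 -2.99]
25 0.79 [0.548 0.095 0.207] [-0.33 -0.16 -0.67  0.67  0.66  2.16]
25 -0.79 [0.55  0.167 0.207] [ 0.57  0.09 -0.42  0.86 -0.73 -1.86]
0 0 [0.567 0.131 0.222] [ 0.14 -0.04 -0.37  0.93 -0.04 -3.01]
0 0.79 [0.571 0.118 0.222] [-0.04  0.01 -0.31  1.03  0.23  2.34]
0 -0.79 [0.573 0.144 0.222] [ 0.29  0.1  -0.21  1.1  -0.28 -2.09]
-15 0 [0.589 0.131 0.224] [ 0.12  0.18 -0.08  1.25 -0.01 -3.03]
-15 0.79 [0.587 0.134 0.224] [ 0.1   0.18 -0.07  1.27  0.04  2.45]
-15 -0.79 [0.589 0.128 0.224] [ 0.13  0.2  -0.06  1.28 -0.04 -2.23]
-30 0 [0.61  0.131 0.221] [ 0.1   0.42  0.22  1.57  0.02 -3.05]
-30 0.79 [0.602 0.149 0.221] [ 0.2   0.4   0.18  1.53 -0.11  2.56]
-30 -0.79 [0.604 0.113 0.221] [ 0.    0.35  0.11  1.48  0.15 -2.37]
```

Run:
```python
from h import *
import pickle
Tc=pickle.load(open('tc.pkl','rb'))
M=np.array([.588,.135,.14]);o=manip.get_obs()
manip.line_to(o['ee_pos']+[0,0,.13],velocity=.25)
d={}
for k,(t,a) in enumerate([(-28,0.),(5,0.),(50,.79)]):
    p,q=lookpose(M,np.radians(t),.33,a,Tc);manip.move_pose(p,q);manip.wait(.2)
    d[k]=cam('wrist'); d[k]['obs']=manip.get_obs()
    print(manip.get_obs()['clock'],p)
pickle.dump(d,open('c1.pkl','wb'))
im=np.zeros((600,800,3),np.uint8)
for k,(x,y) in enumerate([(0,0),(400,0),(0,300)]): im[y:y+300,x:x+400]=cv2.resize(d[k]['frame'],(400,300),interpolation=cv2.INTER_AREA)
cv2.imwrite('pics/w.png',im)
```

```text
4.8 [0.63403012 0.13640131 0.26553463]
5.7667 [0.55823305 0.13640131 0.270352  ]
9.9583 [0.50731437 0.05555926 0.21112437]
```

View pics/w.png

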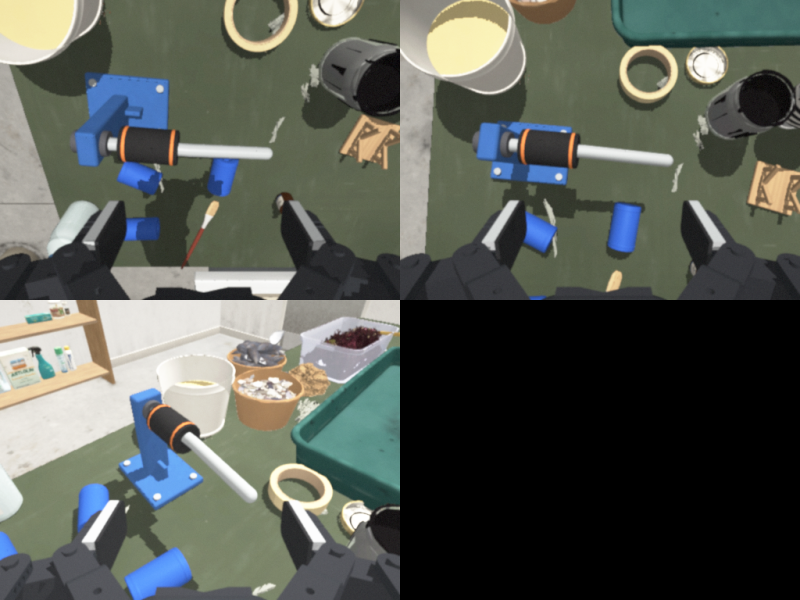

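```bash
cat >> h.py <<'E'
from scipy.ndimage import map_coordinates
def edges(c,p0,p1,rad,chan=None,n=40,thr=None):
    """points p0->p1 (3D guess axis); returns N image centre points where both edges of a body of radius rad found"""
    g=c['frame'].astype(float); g=g.min(2) if chan is None else g[...,chan]
    P=np.linspace(p0,p1,n);uv=proj(c,P);f=c['camera_matrix'][0][0]
    o=ray(c,(0,0))[0];out=[]
    t=uv[-1]-uv[0];t/=np.linalg.norm(t);nn=np.array([-t[1],t[0]])
    for X,u in zip(P,uv):
        r=rad*f/np.linalg.norm(X-o); s=np.arange(-2*r,2*r,.1)
        q=u+s[:,None]*nn; pr=map_coordinates(g,[q[:,1],q[:,0]],order=1,mode='nearest')
        pr=cv2.GaussianBlur(pr.reshape(-1,1),(1,9),0).ravel()
        m=pr[np.abs(s)<r*.6].max() if thr is None else None
        lv=(m+np.median(np.r_[pr[:15],pr[-15:]]))/2 if thr is None else thr
        k=pr>lv if thr is None else pr<lv
        i0=np.argmin(np.abs(s)); ii=np.where(k)[0]
        if len(ii)==0: continue
        i0=ii[np.argmin(np.abs(ii-i0))];a=b=i0
        while a>0 and k[a-1]:a-=1
        while b<len(s)-1 and k[b+1]:b+=1
        if .75<(s[b]-s[a])/(2*r)<1.25: out.append(u+nn*(s[a]+s[b])/2)
    return np.array(out)
def line3(cs,pts):
    """intersect viewing planes of image lines"""
    N=[];D=[]
    for c,p in zip(cs,pts):
        l=cv2.fitLine(p.astype(np.float32),cv2.DIST_HUBER,0,.01,.01).ravel()
        o,a=ray(c,l[2:]-40*l[:2]);_,b=ray(c,l[2:]+40*l[:2])
        n=np.cross(a,b);n/=np.linalg.norm(n);N.append(n);D.append(n@o)
    N=np.array(N);d=np.linalg.svd(N)[2][2]
    x=np.linalg.lstsq(N,np.array(D),rcond=None)[0]
    return x,d,N@x-D
E
python3 - <<'E'
from h import *
import pickle
d=pickle.load(open('c1.pkl','rb'));c=[d[k] for k in range(3)]
W=512/400
tip=tri([ray(c[0],np.array([270,153.5])*W),ray(c[1],np.array([671,159.5])*W-[512,0]),ray(c[2],np.array([252,495])*W-[0,384])]);print('tip',tip)
ex=tri([ray(c[0],np.array([182,151])*W),ray(c[1],np.array([582,153])*W-[512,0]),ray(c[2],np.array([190,441])*W-[0,384])]);print('exit',ex)
A,B=ex[0],tip[0]
for it in range(2):
    dd=(B-A)/np.linalg.norm(B-A)
    pts=[edges(k,A+dd*.03,B-dd*.01,.008) for k in c];print([len(p) for p in pts])
    x,dr,r=line3(c,pts);dr=dr*np.sign(dr@dd);A=x+dr*((A-x)@dr);B=x+dr*((B-x)@dr)
print('bent',A,B,dr,r)
for pr in((0,2),(0,1),(1,2)):
    y=line3([c[i] for i in pr],[pts[i] for i in pr]);print(pr,y[1]*np.sign(y[1]@dr),y[0]+y[1]*((B-y[0])@y[1]))
# post & foot: bolts and post top
print('posttop',[onz(k,p,.162) for k,p in zip(c,[np.array([101,129])*W,np.array([490,140])*W-[512,0],np.array([148,397])*W-[0,384]])])
ft=[np.array(p)*W for p in[(88,83),(162,83),(158,137)]];print('foot0 bolts?',[onz(c[0],p,.014) for p in [np.array([92,83])*W,np.array([158,90])*W]])
print('bolts1',[onz(c[1],np.array(p)*W-[512,0],.014) for p in[(498,171),(564,175),(565,130)]])
print('bolts2',[onz(c[2],np.array(p)*W-[0,384],.014) for p in[(127,466),(157,496),(193,478)]])
f=lambda i:cv2.resize(i,None,fx=3,fy=3,interpolation=cv2.INTER_CUBIC)
i0,i1,i2=[f(k['frame'][a:b,u:v]) for k,(a,b,u,v) in zip(c,[(85,225,85,215),(140,250,75,210),(110,260,140,270)])]
im=np.zeros((600,800,3),np.uint8)
im[:300,:280]=cv2.resize(i0,(280,300));im[:326,300:700]=cv2.resize(i1,(400,326));im[330:600,:234]=cv2.resize(i2,(234,270))
cv2.imwrite('pics/w2.png',im)
E
```

```text
tip (array([0.58050248, 0.0535867 , 0.13214984]), [np.float64(0.0004741319163063928), np.float64(0.0007587016969788833), np.float64(0.0011155677253011792)])
exit (array([0.58893447, 0.16326222, 0.13947594]), [np.float64(0.000802828250349806), np.float64(0.0006953778778773441), np.float64(0.001452917578233911)])
[40, 40, 0]Traceback (most recent call last):
  File "<stdin>", line 11, in <module>
  File "h.py", line 56, in line3
    l=cv2.fitLine(p.astype(np.float32),cv2.DIST_HUBER,0,.01,.01).ravel()
      ~~~~~~~~~~~^^^^^^^^^^^^^^^^^^^^^^^^^^^^^^^^^^^^^^^^^^^^^^^
cv2.error: OpenCV(4.12.0) /io/opencv/modules/imgproc/src/linefit.cpp:618: error: (-215:Assertion failed) npoints2 >= 0 || npoints3 >= 0 in function 'fitLine'
```

```bash
sed -i 's#lv=(m+np.median(np.r_\[pr\[:15\],pr\[-15:\]\]))/2 if#bg=np.median(np.r_[pr[:15],pr[-15:]]);lv=bg+.4*((m or 0)-bg) if#' h.py
cat > m1.py <<'E'
from h import *
import pickle
d=pickle.load(open('c1.pkl','rb'));c=[d[k] for k in range(3)]
W=512/400
A,B=np.array([.58893,.16326,.13948]),np.array([.5805,.05359,.13215])
k=c[2];uv=proj(k,[A,(A+B)/2,B]);print(uv)
u=uv[1];t=(uv[2]-uv[0])/np.linalg.norm(uv[2]-uv[0]);n=np.array([-t[1],t[0]])
for s in range(-24,25,2):
    q=(u+s*n).round().astype(int);print(s,k['frame'][q[1],q[0]],end=' ')
print()
for it in range(2):
    dd=(B-A)/np.linalg.norm(B-A)
    pts=[edges(k,A+dd*.03,B-dd*.01,.008,0) for k in c];print([len(p) for p in pts])
    ok=[i for i in range(3) if len(pts[i])>8]
    x,dr,r=line3([c[i] for i in ok],[pts[i] for i in ok]);dr=dr*np.sign(dr@dd);A=x+dr*((A-x)@dr);B=x+dr*((B-x)@dr)
print('bent',A,B,dr,r)
for pr in((0,2),(0,1),(1,2)):
    if 2 in pr and 2 not in ok: continue
    y=line3([c[i] for i in pr],[pts[i] for i in pr]);print(pr,y[1]*np.sign(y[1]@dr),y[0]+y[1]*((B-y[0])@y[1]))
print('posttop',[onz(k,p,.162) for k,p in zip(c,[np.array([101,129])*W,np.array([490,140])*W-[512,0],np.array([148,397])*W-[0,384]])])
print('bolts1',[onz(c[1],np.array(p)*W-[512,0],.014) for p in[(498,171),(564,175),(565,130)]])
print('bolts2',[onz(c[2],np.array(p)*W-[0,384],.014) for p in[(127,466),(157,496),(193,478)]])
f=lambda i:cv2.resize(i,None,fx=3,fy=3,interpolation=cv2.INTER_CUBIC)
i0,i1,i2=[f(k['frame'][a:b,u:v]) for k,(a,b,u,v) in zip(c,[(85,225,85,215),(140,250,75,210),(110,260,140,270)])]
im=np.zeros((600,800,3),np.uint8)
im[:300,:280]=cv2.resize(i0,(280,300));im[:326,300:700]=cv2.resize(i1,(400,326));im[330:600,:234]=cv2.resize(i2,(234,270))
cv2.imwrite('pics/w2.png',im)
E
python3 m1.py
```

```text
[[241.76991477 180.20019131]
 [278.96950787 211.71817484]
 [323.91530936 249.79926426]]
-24 [118 145 137] -22 [118 146 137] -20 [117 146 137] -18 [119 145 137] -16 [114 143 134] -14 [118 144 135] -12 [115 142 133] -10 [135 157 148] -8 [251 252 251] -6 [254 254 254] -4 [253 253 252] -2 [248 249 248] 0 [234 235 234] 2 [217 219 216] 4 [171 175 172] 6 [162 163 162] 8 [150 155 152] 10 [123 142 136] 12 [108 135 127] 14 [107 133 125] 16 [109 135 126] 18 [109 136 126] 20 [108 135 126] 22 [108 135 125] 24 [108 136 126] 
[40, 40, 40]
[40, 40, 40]
bent [0.59205997 0.1625636  0.14282589] [0.58062266 0.05373661 0.13070256] [-0.10388508 -0.98847475 -0.11011615] [5.55111512e-17 0.00000000e+00 0.00000000e+00]
(0, 2) [-0.10553893 -0.9882774  -0.11031459] [0.58064234 0.05373425 0.13070492]
(0, 1) [-0.1020095  -0.98936874 -0.10365114] [0.5806003  0.05374698 0.13062556]
(1, 2) [-0.10082899 -0.98798497 -0.11712908] [0.58058624 0.05373044 0.13078601]
posttop [array([0.62766848, 0.24895278, 0.162     ]), array([0.60175827, 0.26772346, 0.162     ]), array([0.59698642, 0.25780196, 0.162     ])]
bolts1 [array([0.56731804, 0.31516198, 0.014     ]), array([0.56057162, 0.20387352, 0.014     ]), array([0.63701878, 0.20310883, 0.014     ])]
bolts2 [array([0.56333504, 0.308801  , 0.014     ]), array([0.5591382 , 0.21372457, 0.014     ]), array([0.62810079, 0.20212321, 0.014     ])]
```

View pics/w2.png

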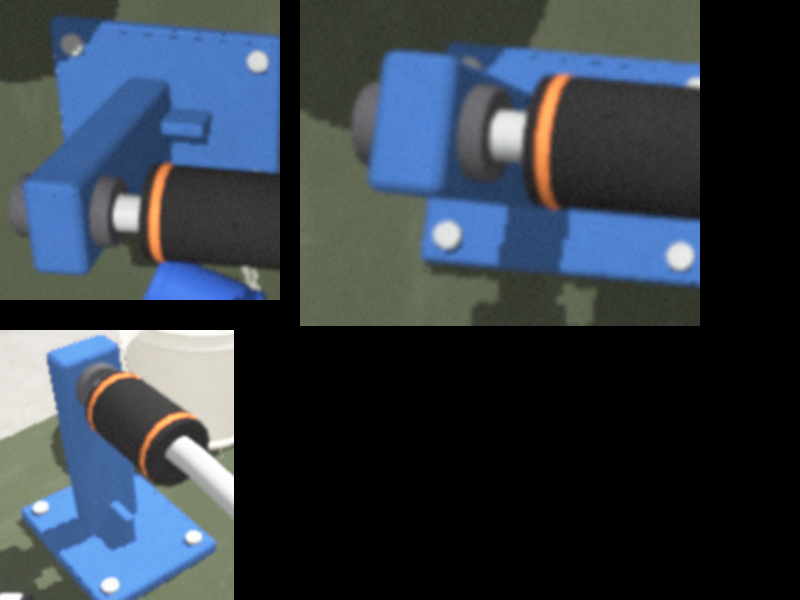

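```bash
cat > m2.py <<'E'
from h import *
import pickle
d=pickle.load(open('c1.pkl','rb'));c=[d[k] for k in range(3)]
A,B=np.array([.59206,.16256,.14283]),np.array([.58062,.05374,.1307])
dd=(B-A)/np.linalg.norm(B-A)
pts=[edges(k,A+dd*.03,B-dd*.01,.008,0) for k in c]
x,db,_=line3([c[0],c[2]],[pts[0],pts[2]]);db*=np.sign(db@dd)
# tip end along line, per view
for k in c:
    P=[x+db*((B-x)@db)+db*s for s in np.arange(-.01,.02,.00025)];uv=proj(k,P)
    pr=map_coordinates(k['frame'][...,0].astype(float),[uv[:,1],uv[:,0]],order=1)
    g=np.gradient(cv2.GaussianBlur(pr.reshape(-1,1),(1,9),0).ravel());i=np.argmin(g);print('tip',P[i],g[i])
seg=tri([ray(c[1],(145.9,185.6)),ray(c[0],(144,184.4))]);print('seg',seg)
for k in c:
    f=k['frame'];h=cv2.cvtColor(f,cv2.COLOR_BGR2HSV)
    m=cv2.inRange(h,(4,110,120),(22,255,255));n,l,st,ce=cv2.connectedComponentsWithStats(m)
    print('bands',[(ce[i].round(1),st[i,4],onz(k,ce[i],.152).round(4)) for i in range(1,n) if st[i,4]>25 and 100<ce[i][0]<260 and 120<ce[i][1]<240])
S0,S1=np.array([.595,.225,.137]),np.array([.590,.178,.137])
ps=[]
for k in c:
    kk=dict(k);kk['frame']=k['frame'].max(2,keepdims=True).repeat(3,2)
    a=edges(kk,S0,S1,.022,0,thr=85);ps.append(a);print('n',len(a))
for i,j in((0,1),(0,2),(1,2)):
    if len(ps[i])>8 and len(ps[j])>8:
        y,v,_=line3([c[i],c[j]],[ps[i],ps[j]]);v*=np.sign(v@dd);print('sleeve',i,j,v,y+v*((np.array([.592,.2,.137])-y)@v))
E
python3 m2.py
```

```text
tip [0.58024188 0.05002871 0.13031659] -13.534512652931156
tip [0.58024188 0.05002871 0.13031659] -12.12152519137193
tip [0.58016263 0.04928748 0.13023414] -11.139661816898453
seg (array([0.59824971, 0.24744797, 0.14017898]), [np.float64(0.00016223016059103125), np.float64(0.00016223016059103713)])
bands [(array([157.3, 183.6]), np.int32(275), array([0.6051, 0.2309, 0.152 ])), (array([219.3, 188.4]), np.int32(260), array([0.6002, 0.1751, 0.152 ]))]
bands [(array([157.8, 185.2]), np.int32(235), array([0.5973, 0.2323, 0.152 ])), (array([218.5, 190.8]), np.int32(255), array([0.5921, 0.176 , 0.152 ]))]
bands [(array([198.2, 143. ]), np.int32(145), array([0.5889, 0.2329, 0.152 ])), (array([228.3, 166.9]), np.int32(198), array([0.5833, 0.1762, 0.152 ]))]
n 37
n 36
n 26
sleeve 0 1 [-9.07326175e-02 -9.95875105e-01 -6.06662078e-04] [0.59378935 0.19983701 0.13694869]
sleeve 0 2 [-0.08928616 -0.99600378  0.00211037] [0.59362386 0.19985366 0.1366375 ]
sleeve 1 2 [-0.09110262 -0.99583103  0.004569  ] [0.59383151 0.19982949 0.13635592]
```

```bash
cat >> h.py <<'E'
U=np.array([-.0903,-.9959,0.]);U/=np.linalg.norm(U)
UP=np.array([0,0,1.]);LAT=np.cross(UP,U)
AX0=np.array([.5897,.1557,.1398])-U*.115      # spindle axis at post middle
GB=.0235                                       # grasp point behind TCP at 44 mm opening
def rod_fit(s):
    t=np.linspace(s-.035,s+.035,71);w=-np.tan(np.radians(6))*np.maximum(0,t-.115)
    k=np.polyfit(t-s,w,1);return k[1],k[0]
def tool(center,axis,sgn):
    x=axis/np.linalg.norm(axis)*sgn;y=np.cross(-UP,x);y/=np.linalg.norm(y);z=np.cross(x,y)
    return center+z*GB,R2q(np.c_[x,y,z])
def sleeve_pose(s,sgn,dz=0,dl=0,dp=0,dyaw=0):
    h,k=rod_fit(s)
    return tool(AX0+U*s+UP*(h+dz)+LAT*dl,U+UP*(k+dp)+LAT*dyaw,sgn)
E
python3 - <<'E'
from h import *
for sg in(1,-1):
    for s in(.066,.115,.2,.28):
        p,q=sleeve_pose(s,sg);j=manip.ik(p,q);print(sg,s,p.round(4),j if j is None else j.round(2))
    for z in(.05,.15):
        p,q=tool(np.array([.5385,-.156,z]),np.array([-.23,-.973,0]),sg);j=manip.ik(p,q);print(sg,'cr',j if j is None else j.round(2))
E
```

```text
1 0.066 [0.5941 0.2045 0.1163] [ 0.23  0.33 -0.12  1.12  0.   -1.25]
1 0.115 [0.5898 0.1569 0.1154] [ 0.13  0.29 -0.18  1.09  0.05 -1.35]
1 0.2 [0.5822 0.0735 0.1075] [-0.04  0.26 -0.24  1.07  0.1  -1.52]
1 0.28 [ 0.575  -0.0062  0.0991] [-0.18  0.25 -0.26  1.06  0.1  -1.66]
1 cr [-0.4   0.3  -0.37  0.9   0.   -1.74]
1 cr [-0.4   0.21 -0.26  1.11  0.   -1.74]
-1 0.066 [0.5941 0.2045 0.1163] [ 0.23  0.33 -0.12  1.12  0.    1.89]
-1 0.115 [0.5898 0.1569 0.1154] [ 0.13  0.29 -0.18  1.09  0.05  1.79]
-1 0.2 [0.5822 0.0735 0.1075] [-0.04  0.26 -0.24  1.07  0.1   1.62]
-1 0.28 [ 0.575  -0.0062  0.0991] [-0.18  0.25 -0.26  1.06  0.1   1.48]
-1 cr [-0.4   0.3  -0.37  0.9   0.    1.41]
-1 cr [-0.4   0.21 -0.26  1.11  0.    1.41]
```

Run:
```python
from h import *
import pickle
Tc=pickle.load(open('tc.pkl','rb'))
o=manip.get_obs();manip.line_to(o['ee_pos']+[0,0,.08],velocity=.25)
p,q=lookpose(np.array([.538,-.155,.03]),0,.36,.4,Tc);print(p,manip.ik(p,q));manip.move_pose(p,q);manip.wait(.2)
c=cam('wrist');pickle.dump(c,open('c2.pkl','wb'));cv2.imwrite('pics/crad.png',c['frame'][60:330,100:420].repeat(2,0).repeat(2,1))
p,q=sleeve_pose(.066,-1);manip.move_pose(p+[0,0,.13],q);manip.wait(.1)
print(manip.get_obs()['clock'],manip.get_obs()['joints'],manip.get_obs()['wrist_force'])
```

```text
[ 0.52060556 -0.16083284  0.19245033] [-0.57967078 -0.02198746 -0.40613445  1.0056478   0.26306991  2.18532443]
13.1 [ 2.26330069e-01  2.60079477e-01  6.68368007e-02  1.37789553e+00
 -2.59801068e-04  1.88994899e+00] [0.75654249 0.17182691 0.02061408]
```

View pics/crad.png

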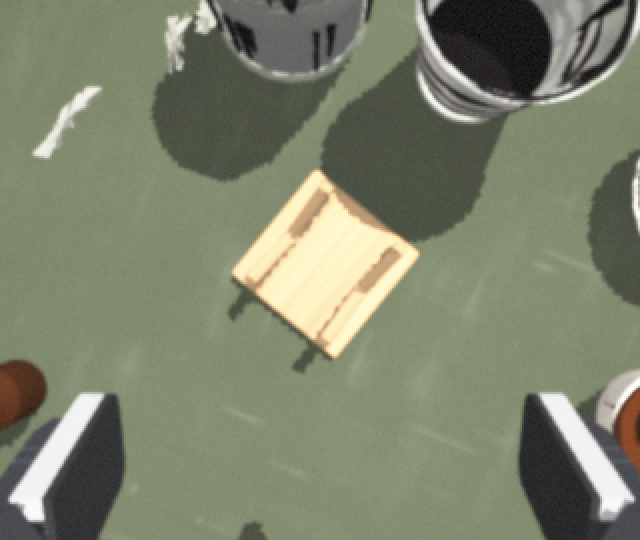

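```bash
python3 - <<'E'
from h import *
import pickle
c=pickle.load(open('c2.pkl','rb'))
h=cv2.cvtColor(c['frame'],cv2.COLOR_BGR2HSV);m=cv2.inRange(h,(8,60,130),(25,255,255))
m=cv2.morphologyEx(m,cv2.MORPH_CLOSE,np.ones((15,15)))
cn=[x for x in cv2.findContours(m,0,1)[0] if 2000<cv2.contourArea(x)]
for x in cn:
    print(cv2.contourArea(x));b=cv2.boxPoints(cv2.minAreaRect(x));P=np.array([onz(c,p,.008) for p in b]);print(b,P.round(4),P.mean(0))
b=[(100+X/2,60+Y/2) for X,Y in[(319,170),(419,254),(335,357),(231,272)]]
P=np.array([onz(c,p,.008) for p in b]);print(P.round(4),P.mean(0));v=(P[1]-P[0]+P[2]-P[3]);print(v/np.linalg.norm(v));w=P[3]-P[0]+P[2]-P[1];print(w/np.linalg.norm(w),[np.linalg.norm(P[i]-P[i-1]) for i in range(4)])
E
cat > grasp.py <<'E'
from h import *
p,q=sleeve_pose(.066,-1,dz=-.003)
manip.line_to(p+[0,0,.004],q,velocity=.1);manip.wait(.3)
f0=manip.get_obs()['wrist_force'];print(manip.get_obs()['ee_pos'],f0)
for w in(.052,.048,.046,.0445,.035):
    manip.set_gripper(w);manip.wait(.1);o=manip.get_obs()
    print(w,o['gripper_width'],o['grasp_force'],(o['wrist_force']-f0).round(2),o['clock'])
    if np.linalg.norm(o['wrist_force']-f0)>5: print('STOP');break
E
python3 grasp.py
```

```text
2328.0
[[395.7671  293.88913]
 [422.08875 238.61371]
 [477.32532 264.91684]
 [451.00366 320.19226]] [[ 0.4924 -0.3328  0.008 ]
 [ 0.5598 -0.3358  0.008 ]
 [ 0.5568 -0.403   0.008 ]
 [ 0.4894 -0.4001  0.008 ]] [ 0.52463626 -0.3679224   0.008     ]
4604.0
[[213.69757 196.1205 ]
 [257.3067  142.69936]
 [310.78906 186.35844]
 [267.17993 239.77959]] [[ 0.5135 -0.1059  0.008 ]
 [ 0.5865 -0.1273  0.008 ]
 [ 0.5651 -0.2004  0.008 ]
 [ 0.4921 -0.179   0.008 ]] [ 0.53930753 -0.15314524  0.008     ]
[[ 0.5851 -0.1305  0.008 ]
 [ 0.5639 -0.1994  0.008 ]
 [ 0.4935 -0.1788  0.008 ]
 [ 0.5144 -0.1077  0.008 ]] [ 0.53924133 -0.15408087  0.008     ]
[-0.28764218 -0.95773795  0.        ]
[-0.95592408  0.29361394  0.        ] [np.float64(0.07435763126446537), np.float64(0.0720509392705664), np.float64(0.07333327729524597), np.float64(0.07414453973287011)]
[0.59437389 0.20454719 0.11765421] [-0.98080025  0.03531422 -0.92416287]
0.052 0.052124873711166406 0.0 [ 0.35 -0.51  0.86] 15.375
0.048 0.04793503119343249 0.0 [ 1.35 -0.56  1.24] 15.6917
0.046 0.04625608821519612 0.0 [0.86 0.19 0.86] 16.0083
0.0445 0.04479630546495425 0.0 [ 1.7  -0.32  1.  ] 16.325
0.035 0.035146031580853186 0.0 [ 0.48 -0.36  0.96] 16.6833
```

Run:
```python
from h import *
import pickle
d={n:cam(n) for n in('scene','wrist','top')}
pickle.dump(d,open('c3.pkl','wb'))
im=np.zeros((600,800,3),np.uint8)
im[:400,:400]=cv2.resize(d['scene']['frame'][90:200,180:290],(400,400),interpolation=cv2.INTER_CUBIC)
im[:300,400:]=cv2.resize(d['wrist']['frame'],(400,300))
im[300:,400:]=cv2.resize(d['top']['frame'][110:200,140:260],(400,300))
cv2.imwrite('pics/g.png',im);print(manip.get_obs()['grasp_force'],manip.get_obs()['gripper_width'])
```

```text
0.0 0.03494461672605741
```

View pics/g.png

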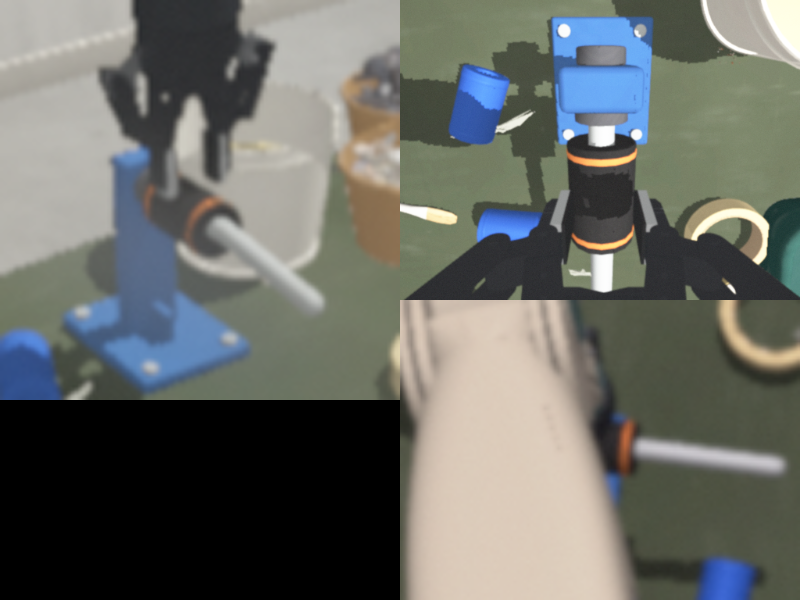

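Run:
```python
from h import *
import pickle
d=pickle.load(open('c3.pkl','rb'))
o=manip.get_obs();R=q2R(o['ee_rot']);print(o['ee_pos'],R.round(3))
for n in('wrist','scene'):
  for w in(.035,.044,.06):
    for zb in(0,.01,.02,.04):
        P=[o['ee_pos']+R@[0,s*w/2,-zb] for s in(1,-1)]
        uv=proj(d[n],P)
        uv=uv/1.28+[400,0] if n=='wrist' else (uv-[180,90])*400/110
        print(n,w,zb,uv.round().tolist())
```

```text
[0.59410752 0.20452205 0.1172957 ] [[ 0.09   0.996 -0.   ]
 [ 0.996 -0.09  -0.   ]
 [-0.    -0.    -1.   ]]
wrist 0.035 0 [[625.0, 177.0], [577.0, 177.0]]
wrist 0.035 0.01 [[626.0, 183.0], [576.0, 183.0]]
wrist 0.035 0.02 [[627.0, 189.0], [574.0, 189.0]]
wrist 0.035 0.04 [[630.0, 205.0], [571.0, 205.0]]
wrist 0.044 0 [[631.0, 177.0], [571.0, 177.0]]
wrist 0.044 0.01 [[632.0, 183.0], [569.0, 183.0]]
wrist 0.044 0.02 [[634.0, 189.0], [568.0, 189.0]]
wrist 0.044 0.04 [[638.0, 205.0], [563.0, 205.0]]
wrist 0.06 0 [[642.0, 177.0], [560.0, 177.0]]
wrist 0.06 0.01 [[644.0, 183.0], [558.0, 183.0]]
wrist 0.06 0.02 [[646.0, 189.0], [556.0, 189.0]]
wrist 0.06 0.04 [[651.0, 205.0], [550.0, 205.0]]
scene 0.035 0 [[211.0, 231.0], [172.0, 244.0]]
scene 0.035 0.01 [[211.0, 219.0], [171.0, 231.0]]
scene 0.035 0.02 [[211.0, 207.0], [171.0, 219.0]]
scene 0.035 0.04 [[210.0, 182.0], [170.0, 194.0]]
scene 0.044 0 [[216.0, 230.0], [166.0, 245.0]]
scene 0.044 0.01 [[216.0, 218.0], [166.0, 233.0]]
scene 0.044 0.02 [[216.0, 205.0], [166.0, 221.0]]
scene 0.044 0.04 [[215.0, 181.0], [165.0, 196.0]]
scene 0.06 0 [[225.0, 227.0], [157.0, 248.0]]
scene 0.06 0.01 [[224.0, 215.0], [157.0, 236.0]]
scene 0.06 0.02 [[224.0, 203.0], [156.0, 224.0]]
scene 0.06 0.04 [[224.0, 178.0], [155.0, 199.0]]
```

Run:
```python
import pickle,cv2,numpy as np
d=pickle.load(open('c3.pkl','rb'))
a=cv2.resize(d['wrist']['frame'][170:340,160:360],(460,391),interpolation=cv2.INTER_CUBIC)
b=cv2.resize(d['scene']['frame'][100:160,205:265],(330,330),interpolation=cv2.INTER_CUBIC)
b=np.clip(b.astype(float)*1.8,0,255).astype(np.uint8);a=np.clip(a.astype(float)*1.8,0,255).astype(np.uint8)
im=np.zeros((400,800,3),np.uint8);im[:391,:460]=a;im[:330,465:795]=b;cv2.imwrite('pics/g2.png',im)
```

```text
(no output)
```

View pics/g2.png

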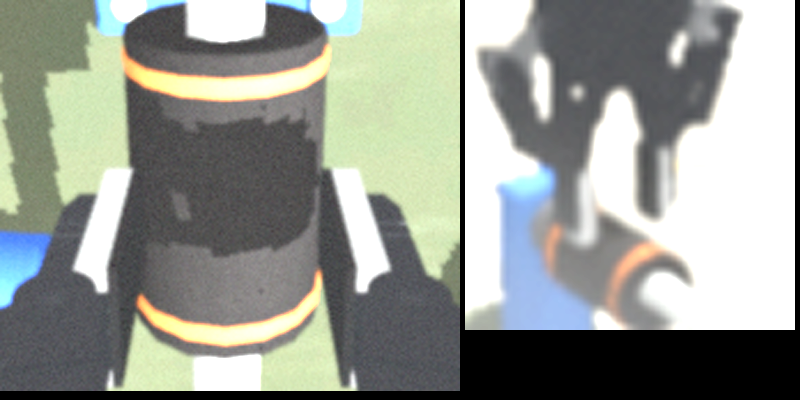

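Run:
```python
from h import *
import pickle
d=pickle.load(open('c3.pkl','rb'));w,s=d['wrist'],d['scene']
for a,b in(((216,244),(226.5,144)),((307,244),(239,139))): print(tri([ray(w,a),ray(s,b)]))
d1=pickle.load(open('c1.pkl','rb'))
# own camera check: tool frame camera offset now vs then
o=manip.get_obs();print(q2R(o['ee_rot']).T@(ray(w,(1,1))[0]-o['ee_pos']))
for k in range(3):
    ob=d1[k]['obs'];print(q2R(ob['ee_rot']).T@(ray(d1[k],(1,1))[0]-ob['ee_pos']),ob['ee_pos'])
```

```text
(array([0.57743045, 0.21188957, 0.15285265]), [np.float64(0.0021529704573379094), np.float64(0.002152970457338013)])
(array([0.61934619, 0.20959971, 0.15527417]), [np.float64(0.0015381671796852543), np.float64(0.0015381671796852736)])
[ 0.08126286  0.00178895 -0.18205349]
[ 0.08235256 -0.00070202 -0.18237284] [0.63400172 0.13653771 0.26559237]
[ 0.08220671 -0.00067627 -0.18162745] [0.56006545 0.13637838 0.2706725 ]
[ 0.08071977  0.00083974 -0.18070385] [0.50733853 0.05558499 0.21114633]
```

The fingers closed just above the sleeve. The tips are at z≈0.154, farther back than the stated tool frame suggests, and the wrist force stayed at zero. I'll open, descend 25 mm, shift 1 mm and close again.

```bash
cat > grasp2.py <<'E'
from h import *
manip.set_gripper(.065);manip.wait(.1)
p,q=sleeve_pose(.066,-1,dz=-.003,dl=-.001);f0=manip.get_obs()['wrist_force'];ok=True
for dz in(-.004,-.012,-.021):
    manip.line_to(p+[0,0,dz],q,velocity=.08);manip.wait(.1);o=manip.get_obs()
    print(o['ee_pos'],(o['wrist_force']-f0).round(2))
    if np.linalg.norm(o['wrist_force']-f0)>5: ok=False;print('STOP');break
if ok:
  for w in(.052,.048,.046,.0445,.043,.041,.036):
    manip.set_gripper(w);manip.wait(.1);o=manip.get_obs()
    print(w,o['gripper_width'],o['grasp_force'],(o['wrist_force']-f0).round(2),o['clock'])
    if np.linalg.norm(o['wrist_force']-f0)>5: print('STOP');break
    if o['grasp_force']>15: break
E
python3 grasp2.py
```

```text
[0.59285204 0.20452278 0.10894655] [ 0.46 -0.32 -1.13]
[0.59299434 0.20453681 0.10109025] [ 1.07 -0.35 -0.47]
[0.59298419 0.20454287 0.09212884] [-0.09  0.18 -0.1 ]
0.052 0.052276683437289334 0.0 [-0.46  0.12 -0.35] 18.775
0.048 0.0477212209264337 0.0 [-0.4  -0.66  0.02] 19.0917
0.046 0.04600037824766044 0.0 [-0.34 -0.22  0.1 ] 19.4083
0.0445 0.04440622511154932 4.106002897024155 [ 0.23  0.47 -0.5 ] 19.725
0.043 0.04335025411254885 24.645846337080002 [-1.12  0.31  2.49] 20.0417
```

```bash
cat >> h.py <<'E'
def F(n=6):
    a=[];m=[]
    for _ in range(n):
        manip.wait(.017);o=manip.get_obs();a.append(o['wrist_force']);m.append(o['wrist_torque'])
    return np.mean(a,0),np.mean(m,0)
E
python3 - <<'E'
from h import *
p=manip.get_obs()['ee_pos'];print(F())
for dz in(.001,.002):
    manip.line_to(p+[0,0,dz],velocity=.02);f=F();print(dz,f[0].round(2),f[1].round(3))
manip.set_gripper(.03);f=F();o=manip.get_obs();print('grip',o['gripper_width'],o['grasp_force'],f[0].round(2),f[1].round(3))
for dz in(.003,.004,.005,.006,):
    manip.line_to(p+[0,0,dz],velocity=.02);f=F();print(dz,f[0].round(2),f[1].round(3))
    if f[0][2]<-5:break
print(manip.get_obs()['clock'],manip.get_obs()['ee_pos'])
E
```

```text
(array([-1.48628383, -0.19185079,  2.88000152]), array([-0.05117956,  0.26234624,  0.00475479]))
0.001 [-0.15 -0.38 -1.32] [ 0.001 -0.001 -0.006]
0.002 [-0.18 -0.21 -1.06] [ 0.005 -0.006  0.002]
grip 0.041805481094264046 60.81061706878245 [ 0.44 -0.08 -1.03] [0.012 0.006 0.003]
0.003 [ 0.11  0.26 -1.47] [ 0.025 -0.006  0.01 ]
0.004 [-0.14 -0.03 -1.51] [ 0.001 -0.023  0.012]
0.005 [-0.35  0.06 -1.19] [ 0.012 -0.009  0.001]
0.006 [-0.01 -0.1  -1.32] [-0.011  0.019  0.004]
22.5583 [0.59316622 0.20458265 0.09855506]
```

Run:
```python
from h import *
p=manip.get_obs()['ee_pos']-[0,0,.003]
for d in(0,-.0015,-.0024,0,.0015,.0024,0):
    manip.line_to(p+LAT*d,velocity=.03);f=F();print(d,f[0].round(2),f[1].round(3))
    if abs(f[0][0])>3:print('contact')
print(manip.get_obs()['clock'],manip.get_obs()['ee_pos'],p)
```

```text
0 [ 0.28  0.   -1.31] [-0.004  0.011  0.013]
-0.0015 [ 0.11 -0.13 -1.38] [ 0.02  -0.021  0.   ]
-0.0024 [ 0.03 -0.04 -1.1 ] [-0.009  0.012  0.003]
0 [ 0.01 -0.22 -1.52] [ 0.004  0.012 -0.009]
0.0015 [-0.15  0.24 -1.07] [ 0.013 -0.002  0.002]
0.0024 [ 0.24 -0.14 -1.45] [-0.021  0.02   0.015]
0 [ 0.24 -0.41 -1.48] [-0.022 -0.014  0.016]
25.0083 [0.59311656 0.20463574 0.09555686] [0.59316622 0.20458265 0.09555506]
```

```bash
sed -i 's/^GB=.*/GB=.0442/' h.py
cat > slide.py <<'E'
from h import *
off=dict(dz=0.,dl=-.001,dp=0.,dyaw=0.);W=np.array([0,0,-1.35])
print(sleeve_pose(.066,-1,**off)[0],manip.get_obs()['ee_pos'])
s=.066
while s<.285:
    s+=.004 if s<.25 else .008
    p,q=sleeve_pose(s,-1,**off);manip.line_to(p,q,velocity=.04)
    for it in range(4):
        f,m=F(4);f=f-W;ms=m-np.cross([0,0,-.17],f)
        fp=f-U*(f@U);a=np.linalg.norm(fp);b=np.linalg.norm(ms)
        if it or a>1.3 or b>.1: print(round(s,3),'f',f.round(2),'m',ms.round(3),{k:round(v,4) for k,v in off.items()})
        if a<1.2 and b<.12: break
        if a>1.2:
            off['dz']+=.0004*f[2]/a;off['dl']+=.0004*(f@LAT)/a
        if b>.12:
            du=np.cross(ms,U)/b;off['dp']+=.008*du[2];off['dyaw']+=.008*(du@LAT)
        p,q=sleeve_pose(s,-1,**off);manip.line_to(p,q,velocity=.03)
    if a>4 or b>.3 or abs(f@U)>4: print('STOP',s,f,ms);break
o=manip.get_obs();print(s,off,o['clock'],o['ee_pos'],o['gripper_width'],f,m)
E
python3 slide.py
```

```text
[0.59312885 0.20459011 0.0956    ] [0.59311656 0.20463574 0.09555686]
0.106 f [ 0.38  0.53 -0.11] m [-0.126  0.059 -0.012] {'dz': 0.0, 'dl': -0.001, 'dp': 0.0, 'dyaw': 0.0}
0.106 f [-0.36 -0.45 -0.01] m [ 0.044 -0.057  0.009] {'dz': 0.0, 'dl': -0.001, 'dp': np.float64(0.0075), 'dyaw': np.float64(-0.0007)}
0.122 f [-0.21 -0.02  0.2 ] m [-0.094 -0.039 -0.018] {'dz': 0.0, 'dl': -0.001, 'dp': np.float64(0.0075), 'dyaw': np.float64(-0.0007)}
0.126 f [ 0.01  0.21 -0.03] m [-0.108 -0.001  0.007] {'dz': 0.0, 'dl': -0.001, 'dp': np.float64(0.0075), 'dyaw': np.float64(-0.0007)}
0.134 f [ 0.14 -0.02  0.08] m [-0.109  0.037  0.005] {'dz': 0.0, 'dl': -0.001, 'dp': np.float64(0.0075), 'dyaw': np.float64(-0.0007)}
0.138 f [0.11 0.25 0.03] m [-0.162  0.025 -0.016] {'dz': 0.0, 'dl': -0.001, 'dp': np.float64(0.0075), 'dyaw': np.float64(-0.0007)}
0.138 f [-0.09  0.41  0.02] m [-0.174  0.004 -0.011] {'dz': 0.0, 'dl': -0.001, 'dp': np.float64(0.0154), 'dyaw': np.float64(-0.0015)}
0.138 f [-0.02  0.14 -0.  ] m [-0.101  0.012  0.028] {'dz': 0.0, 'dl': -0.001, 'dp': np.float64(0.0234), 'dyaw': np.float64(-0
[... 2234 characters left out ...]
591), 'dyaw': np.float64(-0.0032)}
0.238 f [-0.23 -0.23  0.2 ] m [-0.009 -0.028  0.002] {'dz': 0.0, 'dl': -0.001, 'dp': np.float64(0.067), 'dyaw': np.float64(-0.0028)}
0.246 f [-0.16  0.58 -0.23] m [-0.156 -0.041  0.012] {'dz': 0.0, 'dl': -0.001, 'dp': np.float64(0.067), 'dyaw': np.float64(-0.0028)}
0.246 f [-0.41 -0.22  0.39] m [-0.048 -0.016  0.002] {'dz': 0.0, 'dl': -0.001, 'dp': np.float64(0.0745), 'dyaw': np.float64(-0.0022)}
0.2900000000000002 {'dz': 0.0, 'dl': -0.001, 'dp': np.float64(0.07454119426481486), 'dyaw': np.float64(-0.0022047830981232)} 44.825 [ 0.57300061 -0.0172645   0.07720811] 0.04217922280056529 [-0.14941717 -0.05685434 -0.41790077] [-0.03370116  0.0092976  -0.00902731]
```

```bash
cat >> h.py <<'E'
CR=np.array([.5393-.001,-.1537,.049]);CD=np.array([-.285,-.9585,0])
E
python3 - <<'E'
from h import *
import pickle
c=pickle.load(open('c2.pkl','rb'));print('cup foot near',onz(c,(100+470/2,60+120/2),0),'rim near',onz(c,(100+520/2,60+105/2),.113))
o=manip.get_obs();p,q=tool(CR+[0,0,.08],CD,-1)
manip.line_to(o['ee_pos']+[0,0,.05],velocity=.15)
manip.move_pose(p,q);manip.wait(.2)
print(manip.get_obs()['clock'],manip.get_obs()['ee_pos'],p,F())
d={n:cam(n) for n in('wrist','scene')}
im=np.zeros((420,800,3),np.uint8);im[:300,:400]=cv2.resize(d['wrist']['frame'],(400,300));im[:400,400:]=cv2.resize(d['scene']['frame'][180:300,260:380],(400,400),interpolation=cv2.INTER_CUBIC)
cv2.imwrite('pics/pl.png',im)
E
```

```text
cup foot near [ 0.64508946 -0.19737933  0.        ] rim near [ 0.6276887  -0.20033479  0.113     ]
46.1417 [ 0.53885106 -0.15282576  0.08500921] [ 0.5383 -0.1537  0.0848] (array([-0.01908708,  0.15223116, -1.27407197]), array([ 0.00273739,  0.00741894, -0.01850088]))
```

View pics/pl.png

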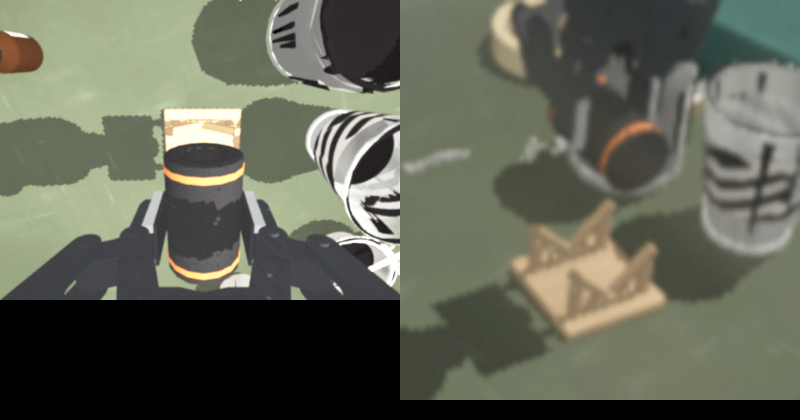

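Run:
```python
from h import *
o=manip.get_obs();R=q2R(o['ee_rot']);ctr=o['ee_pos']-R[:,2]*GB
for n in('wrist','scene'):
    c=cam(n);h=cv2.cvtColor(c['frame'],cv2.COLOR_BGR2HSV);m=cv2.inRange(h,(4,110,100),(22,255,255));k,l,st,ce=cv2.connectedComponentsWithStats(m)
    print(n,[(ce[i].round(1).tolist(),st[i].tolist()) for i in range(1,k) if st[i,4]>30])
    for s in(-.028,.028):
        a=np.linspace(0,2*np.pi,73);ring=ctr+R[:,0]*s+.022*(np.cos(a)[:,None]*R[:,1]+np.sin(a)[:,None]*R[:,2])
        uv=proj(c,ring);print(s,'ring',uv.min(0).round(1),uv.max(0).round(1))
```

```text
wrist [([23.5, 67.7], [0, 40, 55, 53, 2110]), ([248.3, 225.2], [209, 207, 105, 32, 490]), ([251.6, 342.9], [215, 318, 92, 41, 427])]
-0.028 ring [210.9 291.8] [303.6 353.9]
0.028 ring [204.8 193.2] [308.7 231.3]
scene [([326.8, 221.1], [320, 216, 16, 15, 55]), ([135.7, 245.7], [104, 239, 61, 15, 198]), ([133.6, 316.5], [123, 292, 25, 50, 428]), ([393.9, 310.5], [380, 303, 29, 19, 170]), ([156.5, 358.8], [143, 338, 33, 45, 191])]
-0.028 ring [319.9 217.2] [338.7 235.8]
0.028 ring [305.1 202.7] [323.1 220.6]
```

```bash
cat > place.py <<'E'
from h import *
W=F()[0];lat=np.cross(UP,CD);lat/=np.linalg.norm(lat);dl=-.0005*np.sign(lat[0])
z=.012;p,q=tool(CR+[0,0,z],CD,-1);manip.line_to(p+lat*dl,q,velocity=.08);f=F()[0]-W;print(z,f.round(2))
while z>-.006:
    z-=.001;p,q=tool(CR+[0,0,z],CD,-1);manip.line_to(p+lat*dl,q,velocity=.02)
    for it in range(3):
        f=F(4)[0]-W
        if abs(f@lat)<1.5: break
        dl+=.0006*np.sign(f@lat);manip.line_to(p+lat*dl,q,velocity=.02)
    if f[2]>.6: print(round(z,4),f.round(2),round(dl,4))
    if f[2]>2.5: break
o=manip.get_obs();print(o['clock'],o['ee_pos'],f)
E
python3 place.py
```

```text
0.012 [0.03 0.39 0.33]
0.003 [0.59 0.33 0.63] -0.0005
-0.0 [-0.58  1.03  6.43] -0.0011
51.7583 [ 0.53773068 -0.15356827  0.00514858] [-0.58053107  1.02606108  6.42528084]
```

Run:
```python
from h import *
o=manip.get_obs();p=o['ee_pos']
manip.line_to(p+[0,0,.0006],velocity=.02)
for w in(.044,.047,.058):
    manip.set_gripper(w);print(w,manip.get_obs()['grasp_force'],F(3)[0].round(2))
manip.line_to(p+[0,0,.03],velocity=.06);manip.line_to(p+[0,0,.13],velocity=.15);manip.wait(.3)
print(manip.get_obs()['clock'])
c=cam('wrist');s=cam('scene')
h=cv2.cvtColor(c['frame'],cv2.COLOR_BGR2HSV);m=cv2.inRange(h,(4,140,100),(20,255,255));k,l,st,ce=cv2.connectedComponentsWithStats(m)
print([(ce[i].round(1).tolist(),st[i].tolist(),onz(c,ce[i],.066).round(4)) for i in range(1,k) if st[i,4]>30])
im=np.zeros((420,800,3),np.uint8);im[:300,:400]=cv2.resize(c['frame'],(400,300));im[:400,400:]=cv2.resize(s['frame'][180:300,260:380],(400,400),interpolation=cv2.INTER_CUBIC)
cv2.imwrite('pics/end.png',im)
```

```text
0.044 12.862712368369102 [ 0.16 -0.04 -1.1 ]
0.047 0.0 [-0.04  0.45  0.29]
0.058 0.0 [ 0.1  -0.13 -0.61]
54.6167
[([63.3, 67.9], [32, 46, 56, 43, 1376], array([ 0.4345, -0.031 ,  0.066 ])), ([239.5, 153.8], [233, 150, 20, 9, 63], array([ 0.5318, -0.1222,  0.066 ])), ([240.4, 222.9], [236, 218, 13, 10, 45], array([ 0.5157, -0.175 ,  0.066 ])), ([306.5, 352.7], [280, 339, 53, 30, 653], array([ 0.5343, -0.3128,  0.066 ]))]
```

View pics/end.png

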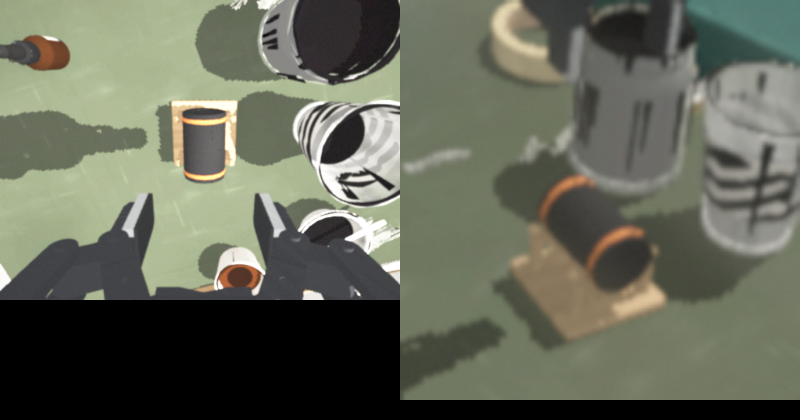

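Run:
```python
from h import *
c=cam('wrist');P=[onz(c,(x*1.28,y*1.28),.069) for x,y in((205,123.5),(205,180.5))]
mid=(P[0]+P[1])/2;v=P[1]-P[0];cd=CD/np.linalg.norm(CD);print(P,np.linalg.norm(v),mid-[.5393,-.1537,0],(mid-[.5393,-.1537,0])@cd,np.arctan2(np.cross(cd,v)[2],v@cd))
s=cam('scene')
for e in(-.028,.028):print(proj(s,np.array([.5393,-.1537,.069])+cd*e)[0], (proj(s,np.array([.5393,-.1537,.069])+cd*e)[0]-[260,180])*400/120+[400,0])
```

```text
[array([ 0.54753121, -0.12966828,  0.069     ]), array([ 0.5309659 , -0.18565397,  0.069     ])] 0.05838499219816846 [-5.14470604e-05 -3.96112547e-03  6.90000000e-02] 0.003811501702361086 0.0013371514067138882
[312.06865095 234.47969736] [573.56216983 181.59899119]
[326.51731435 249.93216673] [621.72438116 233.10722244]
```

The sleeve is centred to about 4 mm along the trough and aligned with it, and the scene view agrees.

```bash
python3 -c "
from h import *
print(manip.sign_off(),manip.get_obs()['clock'])"
```

```text
the job is handed in; nothing more can be done
the job is handed in; nothing more can be done
```

The sleeve came off the bent spindle with only light contact, now lies level in both V supports of the cradle, released and about 4 mm off centre along the trough, and I handed the job in at about 55 s; no verdict came back.

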